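# Power the cordless whisk and hold it over the bowl

## Robot

A 7-joint arm with a two-finger parallel gripper is mounted at the origin on the work surface; the furniture and walls round the work are solid. World frame = base frame: x ahead of the robot, y to its left, z up, the work surface at z = 0. Lengths are in mm, angles in rad, forces in N, time in s.
With the tool pointing down it reaches from about 400 to 875 mm from the base axis. Payload 4.4 kg.
Tool frame: the origin (TCP) lies midway between the tips of the shut fingers; the grasp point (between the pads) lies ctrl.grip_depth behind it (ctrl.grip_depth is the distance from the TCP to the grasp point, in mm); z points along the fingers, y is the line along which they close (so a half turn about z gives the same grasp; the last joint's range is limited). The gripper opens to 85 mm and grips with 20 to 120 N. Pads are 22 mm wide; open, the fingers measure 114 mm over their backs; the gripper's body (76 mm by 85 mm) begins 54 mm behind the grasp point. The pads swing forward as they close: fully open they stand 13 mm farther back than shut.
Start: joints at [1.252, 0.628, 0.038, 1.517, -0.027, 0.996, -0.02], TCP at [162.604, -629.347, 210.713] pointing down, gripper open.
Joint ranges: [-3.06, 3.06], [-0.37, 2.12], [-1.25, 1.32], [0.18, 2.47], [-1.1, 4.24], [0.23, 1.98], [-2.94, 2.94]. Speed limits (rad/s): [2.57, 2.57, 3.14, 3.14, 3.14, 3.14, 3.14].

## Interface

Orientations are given as [roll, pitch, yaw] about the fixed x, y, z axes, in that order (R = Rz(yaw) Ry(pitch) Rx(roll)).
In Python, from cell import ctrl gives the robot as it stands.
- The arm moves only by the tool carry_out, never from a script. Its argument "deltas" is one flat list of numbers, 7 for each row, row after row: the turn, a rotation vector about the tool's x, y, z in degrees, then the shift along the tool's x, y, z in m, then the closure, from -1 (fully open) to 1 (shut). In form: [wx, wy, wz, dx, dy, dz, claw, wx, wy, wz, dx, dy, dz, claw, ...]. A call has 1 to 12 rows; each row shifts and turns the commanded pose from where the row before left it, along the tool's axes as they then stand; what a row does not reach is not made up. A row lasts 1/8 s, in which the tool goes at most 62.5 mm and 10.7 degrees, less where a joint would pass 70% of its speed; a pose out of reach is approached as far as the arm can. A call with a gripper value outside its range is refused whole. The fingers move at their own pace and stop on an object; the grip force is fixed at half the most. Time passes only in rows, so rows that do not move let the fingers close. It gives the time, the measured TCP pose, the force, the opening and the grip force at its end, in the units of the state.
- ctrl.read_state(): the state, without advancing time (a new reading comes with each control period).
- ctrl.get_image(name): name is "side" or "top"; returns the picture (480x640x3 uint8, red, green, blue); there is no depth.
- ctrl.calibration(name): a dict with "mtx" (3x3 intrinsics, pixels), "R" (3x3) and "t" (3): a world point X has camera coordinates R X + t. Camera axes: x right, y down, z forward; pixel columns grow to the right and rows downward; lengths in mm; the calibration is good to about 2 mm. A picture is of the moment at which its call begins. calibration takes no time and is no camera call.
- ctrl.finish_job(): hands the job in; it is judged then, once.
The state is a dict: "clock": time; "qpos": joint angles; "qd": joint speeds; "tau": joint torques, N m; "eef_pos": TCP position; "tool_rot": TCP orientation; "force": force on the tool from outside, world axes, zero at the start; "torque": the same for the moment, N m; "width": finger opening in mm; "gripper_force": force on a finger pad.
Only numpy, scipy, OpenCV 4.12 (cv2) and the standard library are available. Lean on these libraries where they do the work, as an engineer would, in place of code of your own. Each camera call takes 0.05 s, during which the arm holds its last target. There are 200 camera calls.

## Task

Take the battery pack from its charging pad, put it into the slot in the top of the cordless whisk's handle while the whisk stands in its holder, and press it down until it is flush. Then draw the whisk up out of the holder and finish while holding it in the gripper, leaning at about 45 degrees with its wire end down, above the middle of the white bowl and touching neither the bowl nor anything else. Leave the bowl and the other things where they stand.

Things in the scene. Friction and masses are not known exactly. Their poses are not given: they have to be found in the camera images.
- pack: battery pack, a plain grey upright block 22 (x) x 30 (y) x 50 (z) mm, 0.08 kg, with fine dark ribs near its top; origin at the centre of its underside, z up. It stands in the charging pad's seat, 6 mm deep, so 44 mm of it stick out. It fits the whisk either way round (half turn).
- pack_top (a point): centre of the pack's top face, 50 mm above its origin, axes as the pack
- charger: charging pad, fixed, a white slab 70 x 80 x 14 mm (74 x 84 at its foot); origin at the centre of its underside; seat in its middle, floor at 8 mm height, long side along y
- whisk: cordless whisk, 0.26 kg, upright in the holder. Origin at the lowest point of the wires, z along the whisk to the handle's top. White block handle 44 (x) x 52 (y) mm from 85 to 180 mm above the origin; below it a thin shaft and slim wire whisk (25 mm wide). The handle's upper 65 mm stick out of the holder: grip there across the 44 mm (along x). It stands on a ledge, 1.25 mm play each side.
- whisk_slot (a point): centre of the slot's mouth in the handle's flat top, 180 mm above the whisk's origin, axes as the whisk (z out of the slot). Slot 25 (x) x 33 (y) mm: 1.5 mm play each side of the pack, 3 mm chamfer. Dropped in, the pack rests on a stiff contact plate, about 8 mm proud; pressed down with over 5 N it goes on to a stop, its top then level with the handle's top, and stays.
- holder: whisk holder, fixed: steel foot 110 x 120 x 8 mm, four legs, grey collar 61 (x) x 69 (y) mm, its top 125 mm above the worktop. Origin at the centre of its underside. The standing whisk's wire tip is 10 mm above the worktop, its handle's top at 190 mm; lift it by more than 115 mm to clear the collar.
- bowl: white flared open bowl with a wavy rim and two ears, about 185 x 197 mm, 117 mm high, loose; origin at the centre of its underside
- timer: wind-up kitchen timer, 63 mm wide, 49 mm high, a bystander; origin under its centre
- spice: spice jar with green lid, 46 mm wide, 106 mm high, a bystander; origin under its centre
- matches: matchbox lying flat, 37 x 56 x 17 mm, a bystander; origin under its centre
- mill: wooden pepper mill, 58 mm wide, 150 mm high, a bystander; origin under its centre

How it is judged:
By the outcome, as a careful person would: the job done as asked, in the order asked, and still so for the second after the job is handed in, while the arm keeps its last pose, push and grip.
It also fails if it takes over 64 s, if anything falls off the work surface, if the arm or the gripper's body presses on something with over 40 N, if the wrist force passes 120 N, or if a joint passes its speed limit or range.

## Working session

There is one attempt and no reset: what is moved stays moved. The work goes in short steps, Python scripts to look and compute and a tool call to move; the robot and the scene stay as the last step left them, time stands still between calls to the robot, and variables do not carry over. Pictures are saved under pics/ and viewed, at most 10 in all, crops included, and the job is handed in when it is done.

Besides the shell and the picture viewer there is one more tool, called after "Request:" as name(argument=value, ...) on one line, values as JSON. carry_out: Moves the arm, as the interface text tells. Its arguments: {"type":"object","properties":{"deltas":{"type":"array"}},"required":["deltas"]}

```bash
ls; mkdir -p pics
python3 - <<'E'
from cell import ctrl
import cv2
print(ctrl.read_state(), ctrl.grip_depth)
for n in("side","top"):
    cv2.imwrite(f"pics/{n}0.png",ctrl.get_image(n)[:,:,::-1]); print(n,ctrl.calibration(n))
E
```

```text
pics
{'clock': 0.0, 'qpos': array([ 1.25223834,  0.62933098,  0.03844213,  1.51840433, -0.02703372,
        0.99628005, -0.02000469]), 'qd': array([ 0.00310728, -0.00116154,  0.0016875 , -0.00184577, -0.00071013,
        0.00169033,  0.00090203]), 'tau': array([-2.82457968e-04, -5.63406730e+01,  1.22636531e+00, -1.93445492e+01,
        1.10581471e-02,  1.04657272e-02,  2.28264162e-05]), 'eef_pos': array([ 162.41643368, -628.68207554,  209.78731403]), 'tool_rot': array([-3.13968755e+00, -3.10559340e-06,  2.52733970e-01]), 'force': array([-0.59941707, -0.53560778,  0.23092679]), 'torque': array([-0.01761151,  0.00970662,  0.02402462]), 'gripper_force': 0.0, 'width': 85.12943277965587} 18.700000000000003
side {'mtx': array([[520.46180557,   0.        , 323.86917162],
       [  0.        , 520.46180557, 243.07730773],
       [  0.        ,   0.        ,   1.        ]]), 'R': array([[-9.55928475e-01, -2.93598927e-01,  6.49047501e-04],
       [-1.18878240e-01,  3.85032322e-01, -9.15214770e-01],
       [ 2.68456170e-01, -8.74957017e-01, -4.02965883e-01]]), 't': array([ 568.23066942,  201.90504958, 1102.77331714])}
top {'mtx': array([[486.77467643,   0.        , 322.79639049],
       [  0.        , 486.77467643, 240.4962299 ],
       [  0.        ,   0.        ,   1.        ]]), 'R': array([[ 6.12657493e-04, -9.99999148e-01, -1.15281166e-03],
       [-9.72181075e-01, -3.25590833e-04, -2.34230337e-01],
       [ 2.34229762e-01,  1.26424465e-03, -9.72180446e-01]]), 't': array([  14.10910165,  619.57240603, 1016.32846821])}
```

View pics/side0.png

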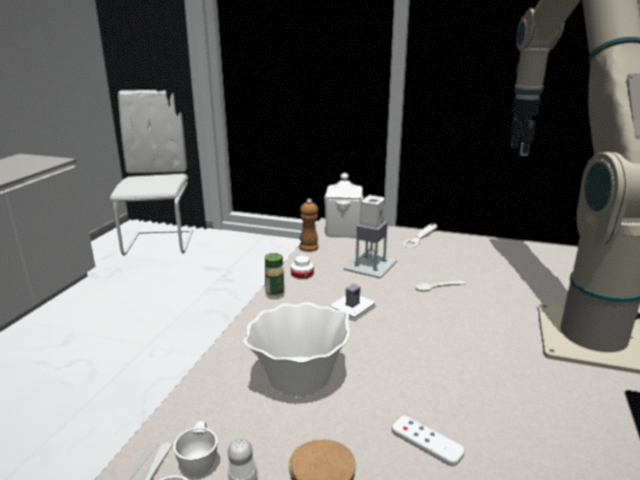

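View pics/top0.png

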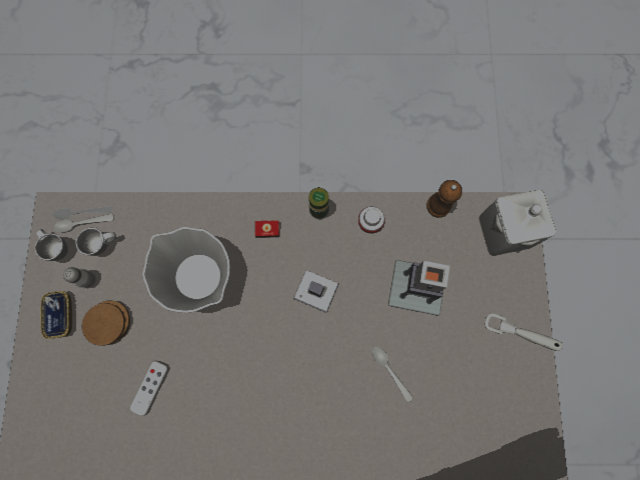

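The side view shows the pack at about (353,292), the whisk at (372,210) and the bowl at (298,350). In the top view the pack is at (317,289), the whisk top at (433,275) and the bowl at (188,270). Next I'll enlarge the parts that matter.

```bash
cat > h.py <<'E'
import numpy as np,cv2
from cell import ctrl
def cast(n,uv,z):
    c=ctrl.calibration(n);R,t=np.array(c["R"]),np.array(c["t"])
    o=-R.T@t;d=R.T@np.linalg.inv(c["mtx"])@np.array([uv[0],uv[1],1.]);return o+d*(z-o[2])/d[2]
def proj(n,X):
    c=ctrl.calibration(n);p=c["mtx"]@(c["R"]@np.array(X,float)+c["t"]);return p[:2]/p[2]
def tri(uvt,uvs):
    A=[];b=[]
    for n,uv in(("top",uvt),("side",uvs)):
        c=ctrl.calibration(n);P=c["mtx"]@np.c_[c["R"],c["t"]]
        for i in(0,1): r=P[i]-uv[i]*P[2];A.append(r[:3]/1000);b.append(-r[3]/1000)
    return np.linalg.lstsq(np.array(A),np.array(b),rcond=None)[0]
E
python3 - <<'E'
import cv2,numpy as np
t=cv2.imread("pics/top0.png");s=cv2.imread("pics/side0.png")
def cr(i,u,v,w=50,h=38):
    c=i[v:v+h,u:u+w].astype(float);c=np.clip(c*1.5,0,255).astype(np.uint8)
    return cv2.resize(c,(400,304)[:2],interpolation=cv2.INTER_CUBIC)[:300]
m=np.vstack([np.hstack([cr(t,292,272),cr(t,405,255)]),np.hstack([cr(s,328,282),cr(s,347,190,67,51)])])
cv2.imwrite("pics/m.png",m)
E
```

```text
(no output)
```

View pics/m.png

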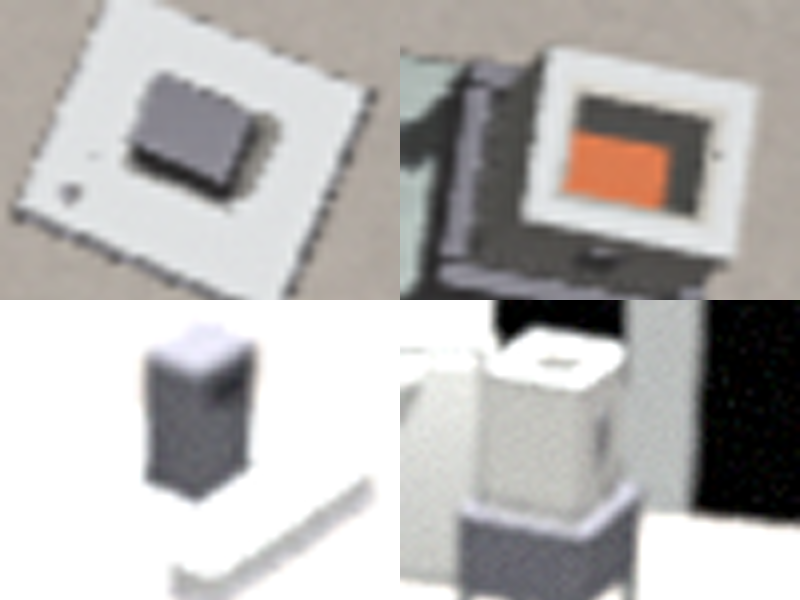

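```bash
cat >> h.py <<'E'
def rect(n,img,box,z,lo,hi,seed,name):
    u,v,w,h=box;S=8
    g=cv2.resize(img[v:v+h,u:u+w],None,fx=S,fy=S,interpolation=cv2.INTER_CUBIC)
    m=cv2.inRange(cv2.cvtColor(g,cv2.COLOR_BGR2GRAY),lo,hi)
    cs,_=cv2.findContours(m,cv2.RETR_EXTERNAL,cv2.CHAIN_APPROX_NONE)
    p=max((c for c in cs if cv2.pointPolygonTest(cv2.convexHull(c),tuple(float((a-b)*S) for a,b in zip(seed,(u,v))),False)>=0),key=cv2.contourArea)[:,0]
    W=np.array([cast(n,((q[0]+.5)/S-.5+u,(q[1]+.5)/S-.5+v),z)[:2] for q in p],np.float32)
    r=cv2.minAreaRect(W);b=cv2.boxPoints(r)
    print(name,"ctr",np.round(r[0],1),"size",np.round(r[1],1),"ang",round(r[2],1),"edges",[(np.round(np.linalg.norm(b[(i+1)%4]-b[i]),1),round(float(np.degrees(np.arctan2(*(b[(i+1)%4]-b[i])[::-1]))),1)) for i in(0,1)])
E
python3 - <<'E'
from h import *
t=cv2.imread("pics/top0.png");g=cv2.cvtColor(t,cv2.COLOR_BGR2GRAY)
print(g[286:292,306:330]);print(g[275,422:452],g[291,290:300])
rect("top",t,(285,265,60,52),14,135,255,(303,290),"charger")
rect("top",t,(405,250,55,45),190,135,255,(433,275),"whisk")
for T in(60,70,80):
  rect("top",t,(306,278,22,22),58,T,115,(316,287),"pack")
print([cast("top",p,117).round() for p in((146,270),(229,270),(188,231),(188,311))], cast("top",(198,277),10))
E
```

```text
[[150 151 148 116  93  90  90  90  90  90  90  90  90  90  90  90  93  89
   96 103 134 149 150 150]
 [151 150 133 105  92  90  90  91  91  91  91  91  91  92  91  92  88  64
   79  93 103 136 150 150]
 [151 147 116  94  90  90  90  91  90  91  91  91  90  92  91  92  73  51
   66  84  97 136 150 150]
 [149 128  98  91  92  94  92  93  92  92  92  91  91  92  93  93  59  45
   72  92 103 137 149 151]
 [152 142  84  52  84  95  93  93  93  92  91  91  91  92  93  86  55  63
   85  98 133 150 151 150]
 [149 126  73  33  31  45  75  90  92  92  91  93  92  92  94  65  47  74
   92 103 138 150 150 151]]
[149 151 143 122 105  99  98  98  99  98  99  98  97  98  99  99  75  55
  51  49  53 117 137 147 149 149 132 115 115 114] [116 117 114 114 114 111 103 134 149 150]
charger ctr [516.7  31.1] size [79.8 69.7] ang 67.4 edges [(np.float32(69.7), -22.6), (np.float32(79.8), 67.4)]
whisk ctr [ 525.2 -205.4] size [51.5 43.2] ang 78.7 edges [(np.float32(43.2), -11.3), (np.float32(51.5), 78.7)]
pack ctr [511.9  28. ] size [39.2 29.6] ang 68.1 edges [(np.float32(29.6), -21.9), (np.float32(39.2), 68.1)]
pack ctr [511.9  28. ] size [39.2 29.6] ang 68.1 edges [(np.float32(29.6), -21.9), (np.float32(39.2), 68.1)]
pack ctr [511.9  28. ] size [39.2 29.6] ang 68.1 edges [(np.float32(29.6), -21.9), (np.float32(39.2), 68.1)]
[array([545., 389., 117.]), array([545., 213., 117.]), array([630., 305., 117.]), array([458., 294., 117.])] [547.22627893 305.46109298  10.        ]
```

Request:
carry_out(deltas=[0,0,-8.8,0,0,-0.02,-1,0,0,-8.8,0,0,-0.02,-1,0,0,-8.8,0,0,-0.02,-1,0,0,-8.8,0,0,-0.015,-1,0,0,-8.8,0,0,-0.015,-1,0,0,-8.8,0,0,0,-1])

```text
clock: 0.85
eef_pos: [162.7, -629.8, 301.7]
tool_rot: [3.141, 0.001, 1.179]
force: [-0.4, -1.3, 0.4]
width: 85.6
gripper_force: 0.0
```

Request:
carry_out(deltas=[0,0,0,0.04,0.006,0,-1,0,0,0,0.06,0.006,0,-1,0,0,0,0.06,0.006,0,-1,0,0,0,0.06,0.006,0,-1,0,0,0,0.06,0.006,0,-1,0,0,0,0.06,0.006,0,-1,0,0,0,0.06,0.006,0,-1,0,0,0,0.06,0.006,0,-1,0,0,0,0.06,0.006,0,-1,0,0,0,0.06,0.006,0,-1,0,0,0,0.06,0.006,0,-1,0,0,0,0.06,0.006,0,-1])

```text
clock: 2.35
eef_pos: [499.9, -10.0, 300.6]
tool_rot: [3.142, 0.0, 1.174]
force: [0.1, -0.5, -0.8]
width: 85.3
gripper_force: 0.0
```

```bash
cat >> h.py <<'E'
from scipy.spatial.transform import Rotation as Ro
def to(pos,rpy_deg):
    s=ctrl.read_state();R=Ro.from_euler("xyz",s["tool_rot"]);G=Ro.from_euler("xyz",rpy_deg,degrees=True)
    print("t",round(s["clock"],2),"pos",s["eef_pos"].round(1),"rpy",np.degrees(s["tool_rot"]).round(1),"F",s["force"].round(1),"w",round(s["width"],1),"gf",round(s["gripper_force"],1),"q",s["qpos"].round(2))
    print("turn",(R.inv()*G).as_rotvec(degrees=True).round(1),"shift at goal rot",G.inv().apply(np.array(pos)-s["eef_pos"]).round(1),"now rot",R.inv().apply(np.array(pos)-s["eef_pos"]).round(1))
E
python3 -c "
from h import *
to((516.7,31.1,100),(180,0,67.4))"
```

```text
t 2.35 pos [499.9 -10.  300.6] rpy [180.    0.   67.3] F [ 0.1 -0.5 -0.8] w 85.3 gf 0.0 q [ 0.31  0.34 -0.47  1.79  0.18  1.05 -0.62]
turn [ 0.   0.  -0.1] shift at goal rot [ 4.440e+01 -2.000e-01  2.006e+02] now rot [ 44.5  -0.3 200.6]
```

Request:
carry_out(deltas=[0,0,0,0.022,0,0.04,-1,0,0,0,0.0225,0,0.05,-1,0,0,0,0,0,0.05,-1,0,0,0,0,0,0.05,-1,0,0,0,0,0,0.03,-1,0,0,0,0,0,0.025,-1,0,0,0,0,0,0.02,-1,0,0,0,0,0,0,-1])

```text
clock: 3.35
eef_pos: [515.1, 29.4, 34.3]
tool_rot: [-3.138, 0.002, 1.175]
force: [-0.2, 0.9, -0.3]
width: 85.4
gripper_force: 0.0
```

```bash
python3 -c "
from h import *
to((516.7,31.1,35),(180,0,67.4))
s=ctrl.get_image('side')[:,:,::-1];t=ctrl.get_image('top')[:,:,::-1]
a=cv2.resize(s[230:330,300:400],(400,400),interpolation=2);b=cv2.resize(t[240:340,266:366],(400,400),interpolation=2)
cv2.imwrite('pics/g1.png',np.clip(np.hstack([a,b])*1.4,0,255))"
```

```text
t 3.35 pos [515.1  29.4  34.3] rpy [-1.798e+02  1.000e-01  6.730e+01] F [-0.2  0.9 -0.3] w 85.4 gf 0.0 q [ 0.08  0.73 -0.29  2.02  0.44  0.45 -0.94]
turn [-0.2  0.1 -0.1] shift at goal rot [ 2.2  0.8 -0.7] now rot [ 2.2  0.8 -0.7][ WARN:0@1.766] global loadsave.cpp:1063 imwrite_ Unsupported depth image for selected encoder is fallbacked to CV_8U.
```

View pics/g1.png

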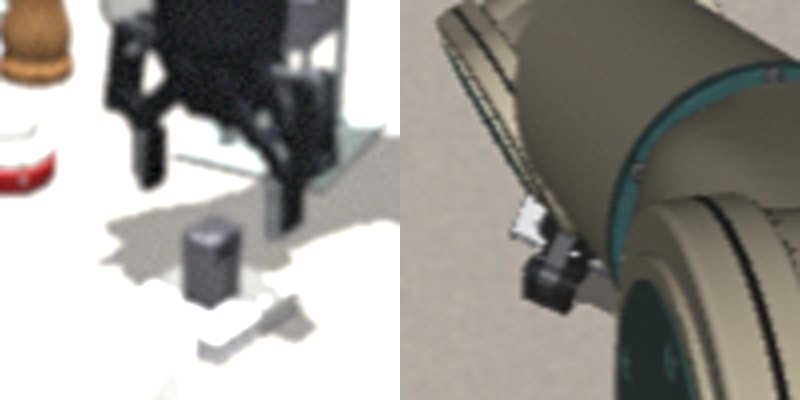

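The picture shows finger tips at mosaic (150,185) and (280,235) and the pack top at (210,225). The tips look too high for the reported pose, so I'll project the expected positions.

```bash
python3 -c "
from h import *
to((516.7,31.1,35),(180,0,67.4))
s=ctrl.read_state();R=Ro.from_euler('xyz',s['tool_rot'])
M=lambda X:((proj('side',X)-(300,230))*4).round()
for p in((0,42,-13),(0,-42,-13),(0,0,0),(0,50,-13),(0,-50,-13)): X=s['eef_pos']+R.apply(p);print(p,X.round(),M(X))
print('pack top',M((516.7,31.1,58)))
for z in(20,30,40,50,60,70): print(z,cast('side',(300+150/4,230+185/4),z).round(),cast('side',(300+280/4,230+235/4),z).round(),cast('side',(300+211/4,230+226/4),z).round())
"
```

```text
t 3.45 pos [516.7  29.7  36. ] rpy [180.   -0.   67.3] F [0.2 0.  0.7] w 85.5 gf 0.0 q [ 0.08  0.73 -0.29  2.02  0.44  0.45 -0.94]
turn [ 0.  -0.  -0.1] shift at goal rot [ 1.3 -0.5  1. ] now rot [ 1.3 -0.5  1. ]
(0, 42, -13) [555.  13.  49.] [152. 216.]
(0, -42, -13) [478.  46.  49.] [270. 262.]
(0, 0, 0) [517.  30.  36.] [209. 259.]
(0, 50, -13) [563.  10.  49.] [142. 212.]
(0, -50, -13) [471.  49.  49.] [281. 266.]
pack top [209. 226.]
20 [582. -79.  20.] [489. -39.  20.] [532. -37.  20.]
30 [577. -60.  30.] [486. -21.  30.] [528. -19.  30.]
40 [572. -41.  40.] [482.  -3.  40.] [524.  -1.  40.]
50 [567. -23.  50.] [479.  15.  50.] [519.  16.  50.]
60 [562.  -4.  60.] [475.  33.  60.] [515.  34.  60.]
70 [557.  14.  70.] [472.  51.  70.] [511.  52.  70.]
```

Tips, open, are about 18 mm higher than modelled, so I'll go 15 mm lower. That stays clear of the pad either way. Then close.

Request:
carry_out(deltas=[0,0,0,0.001,0,0.008,-1,0,0,0,0,0,0.007,-1,0,0,0,0,0,0,-1,0,0,0,0,0,0,1,0,0,0,0,0,0,1,0,0,0,0,0,0,1,0,0,0,0,0,0,1,0,0,0,0,0,0,1,0,0,0,0,0,0,1,0,0,0,0,0,0,1])

```text
clock: 4.7
eef_pos: [517.0, 30.5, 21.0]
tool_rot: [3.141, -0.0, 1.174]
force: [-1.6, 0.9, 4.8]
width: 20.6
gripper_force: 59.0
```

```bash
python3 -c "
from h import *
s=ctrl.get_image('side')[:,:,::-1]
to((516.7,31.1,35),(180,0,67.4))
a=cv2.resize(s[240:315,300:400],(800,600),interpolation=2)
cv2.imwrite('pics/g2.png',np.clip(a*1.5,0,255).astype(np.uint8))"
```

```text
t 4.75 pos [517.   30.5  21. ] rpy [180.   -0.   67.3] F [-0.3 -0.1  4.1] w 20.5 gf 59.0 q [ 0.06  0.76 -0.27  2.02  0.46  0.42 -0.95]
turn [ 0.  -0.  -0.1] shift at goal rot [  0.4  -0.5 -14. ] now rot [  0.4  -0.5 -14. ]
```

View pics/g2.png

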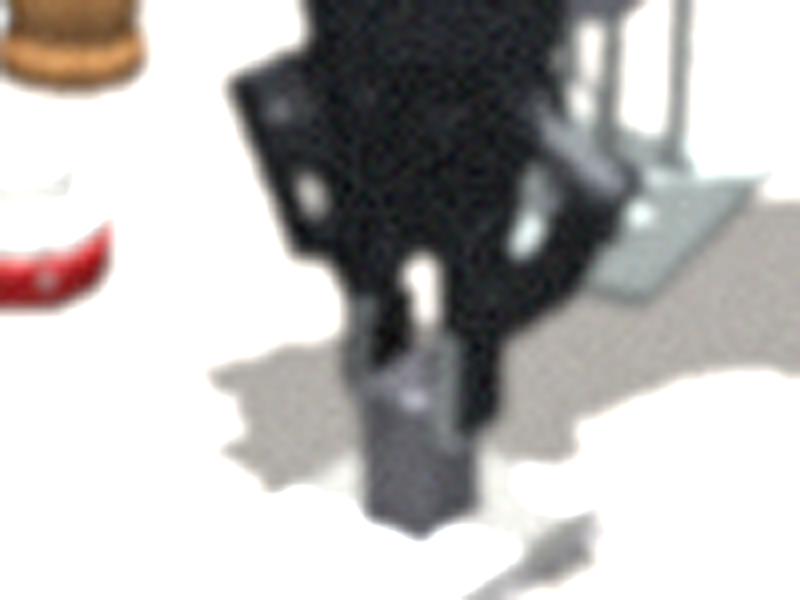

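The pack is held between the pads, with its top about 12 mm above the tips (near tip at mosaic (460,440)). Next: lift it, turn it to the whisk's yaw and move it over the slot.

Request:
carry_out(deltas=[0,0,0,0,0,-0.01,1,0,0,0,0,0,-0.02,1,0,0,-3.8,0,0,-0.04,1,0,0,-3.8,0,0,-0.05,1,0,0,-3.8,0,0,-0.05,1,0,0,0,0,0,-0.04,1,0,0,0,0,0,-0.02,1,0,0,0,0,0,0,1])

```text
clock: 5.75
eef_pos: [517.7, 30.6, 252.3]
tool_rot: [3.138, -0.001, 1.373]
force: [0.2, -0.0, -1.5]
width: 20.6
gripper_force: 58.8
```

Request:
carry_out(deltas=[0,0,0,-0.03,0.007,0,1,0,0,0,-0.05,0.012,0,1,0,0,0,-0.05,0.012,0,1,0,0,0,-0.05,0.012,0,1,0,0,0,-0.035,0.008,0,1,0,0,0,-0.015,0.003,0,1,0,0,0,0,0,0,1,0,0,0,0,0,0,1])

```text
clock: 6.75
eef_pos: [524.9, -203.1, 250.6]
tool_rot: [-3.141, -0.001, 1.376]
force: [0.9, -0.0, -0.2]
width: 20.8
gripper_force: 58.8
```

```bash
python3 -c "
from h import *
s=ctrl.get_image('side')[:,:,::-1];t=ctrl.get_image('top')[:,:,::-1]
to((525.1,-205.8,215),(180,0,78.7))
print(proj('top',(525,-205,190)),proj('side',(525,-205,190)),proj('side',(525,-205,240)))
a=cv2.resize(s[155:255,325:425],(400,400),interpolation=2);b=cv2.resize(t[225:325,383:483],(400,400),interpolation=2)
cv2.imwrite('pics/g3.png',np.clip(np.hstack([a*1.,b*1.6]),0,255).astype(np.uint8))"
```

```text
t 6.85 pos [ 525.  -203.4  250.8] rpy [180.   -0.   78.9] F [-0.   0.  -0.8] w 20.6 gf 58.8 q [ 0.66  0.5  -0.51  1.7   0.28  1.01 -0.15]
turn [ 0.  -0.   0.2] shift at goal rot [-2.3  0.5 35.8] now rot [-2.3  0.5 35.8]
[434.61003265 273.51844872] [372.83388708 199.27303283] [373.59042397 180.65126782]
```

View pics/g3.png

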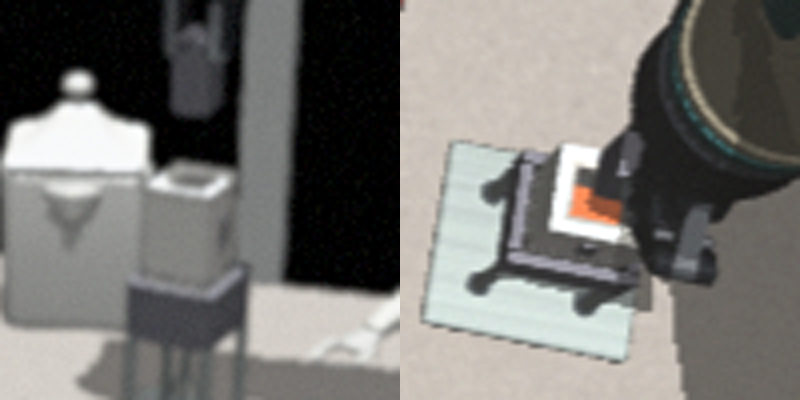

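The pack hangs above the slot (pack axis at mosaic x about 196, slot about 189). I'll shift by -2.3 mm, lower it to about 8 mm above the mouth and measure again.

Request:
carry_out(deltas=[0,0,0,-0.0025,0.0005,0.015,1,0,0,0,0,0,0.015,1,0,0,0,0,0,0.009,1,0,0,0,0,0,0,1,0,0,0,0,0,0,1])

```text
clock: 7.48
eef_pos: [525.0, -208.2, 211.9]
tool_rot: [3.141, -0.0, 1.373]
force: [-0.3, 0.4, -0.6]
width: 20.5
gripper_force: 58.8
```

```bash
python3 -c "
from h import *
s=np.mean([ctrl.get_image('side')[:,:,::-1].astype(float) for i in range(6)],0)
to((525.1,-205.8,175),(180,0,78.7))
st=ctrl.read_state();e=st['eef_pos'];R=Ro.from_euler('xyz',st['tool_rot'])
W=Ro.from_euler('z',-11.3,degrees=True)
M=lambda X:((proj('side',X)-(350,177))*16).round()
for sx,sy in((-1,-1),(1,-1),(1,1),(-1,1)):
  print('pack',M(e+R.apply((sy*15+.4,sx*11,13))),'handle',M(np.array((525.2,-205.4,190))+W.apply((sx*22,sy*26,0))),'slot',M(np.array((525.2,-205.4,190))+W.apply((sx*15.5,sy*19.5,0))))
a=cv2.resize(s[177:214,350:400],(800,592),interpolation=2)
cv2.imwrite('pics/g4.png',np.clip(a*1.3,0,255).astype(np.uint8))"
```

```text
t 7.78 pos [ 524.9 -208.2  212.1] rpy [180.    0.   78.7] F [-0.2 -1.5 -0.6] w 20.4 gf 58.8 q [ 0.65  0.54 -0.49  1.75  0.31  0.93 -0.17]
turn [ 0.  0. -0.] shift at goal rot [ 2.4 -0.3 37.1] now rot [ 2.4 -0.3 37.1]
pack [470. 282.] handle [553. 331.] slot [500. 336.]
pack [346. 262.] handle [305. 290.] slot [325. 307.]
pack [271. 313.] handle [174. 381.] slot [227. 375.]
pack [397. 335.] handle [427. 424.] slot [405. 406.]
```

View pics/g4.png

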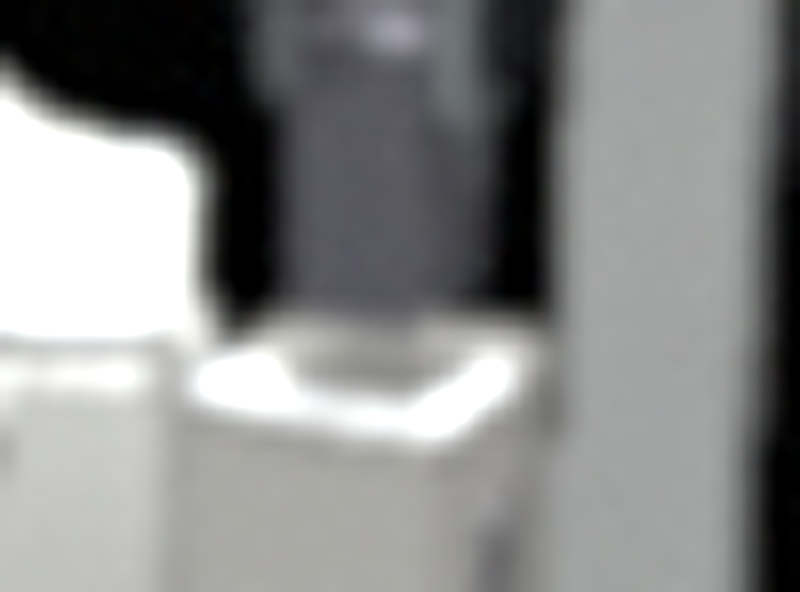

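The handle corners appear at (180,378), (425,440) and (545,345), close to prediction. The pack sits about 1–2 mm to the image right of where it should, so I'll correct by +2.4 in tool x and +1 in tool y, then start inserting.

Request:
carry_out(deltas=[0,0,0,0.0024,0.001,0,1,0,0,0,0,0,0,1,0,0,0,0,0,0.004,1,0,0,0,0,0,0.004,1,0,0,0,0,0,0.004,1,0,0,0,0,0,0.003,1,0,0,0,0,0,0,1])

```text
clock: 8.65
eef_pos: [526.0, -206.0, 196.4]
tool_rot: [-3.141, -0.0, 1.373]
force: [0.6, 0.2, -0.3]
width: 20.6
gripper_force: 58.8
```

Request:
carry_out(deltas=[0,0,0,0,0,0.003,1,0,0,0,0,0,0.003,1,0,0,0,0,0,0,1])

```text
clock: 9.02
eef_pos: [526.0, -206.0, 190.4]
tool_rot: [-3.141, -0.0, 1.373]
force: [0.3, 0.0, -0.4]
width: 20.7
gripper_force: 58.8
```

Request:
carry_out(deltas=[0,0,0,0,0,0.004,1,0,0,0,0,0,0.004,1,0,0,0,0,0,0.004,1,0,0,0,0,0,0.002,1,0,0,0,0,0,0,1])

```text
clock: 9.65
eef_pos: [526.1, -206.0, 176.5]
tool_rot: [-3.141, -0.0, 1.373]
force: [-0.6, -0.5, -0.3]
width: 20.6
gripper_force: 58.8
```

```bash
python3 -c "
from h import *
s=np.mean([ctrl.get_image('side')[:,:,::-1].astype(float) for i in range(3)],0)
to((525.1,-205.8,175),(180,0,78.7))
a=cv2.resize(s[170:230,335:415],(800,600),interpolation=2)
cv2.imwrite('pics/g5.png',np.clip(a*1.2,0,255).astype(np.uint8))"
```

```text
t 9.8 pos [ 526.3 -206.   176.8] rpy [180.    0.   78.7] F [-0.5  1.2 -0.7] w 20.4 gf 58.8 q [ 0.63  0.58 -0.47  1.79  0.34  0.85 -0.2 ]
turn [ 0.  0. -0.] shift at goal rot [-0.  -1.2  1.8] now rot [-0.  -1.2  1.8]
```

View pics/g5.png

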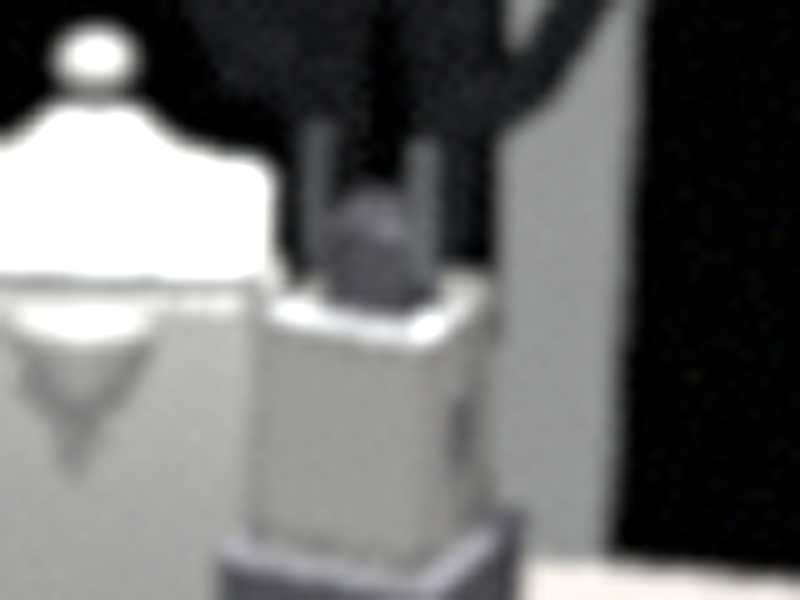

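The pack is in the slot, with about 17 mm standing out. Release it so it drops, raise, shut the fingers.

Request:
carry_out(deltas=[0,0,0,0,0,0,0.2,0,0,0,0,0,0,0,0,0,0,0,0,0,0,0,0,0,0,0,-0.015,0,0,0,0,0,0,-0.02,0,0,0,0,0,0,-0.01,1,0,0,0,0,0,0,1,0,0,0,0,0,0,1,0,0,0,0,0,0,1,0,0,0,0,0,0,1])

```text
clock: 11.05
eef_pos: [525.9, -205.9, 221.3]
tool_rot: [-3.141, -0.0, 1.373]
force: [0.4, 1.0, 0.1]
width: -0.2
gripper_force: 0.0
```

```bash
python3 -c "
from h import *
s=np.mean([ctrl.get_image('side')[:,:,::-1].astype(float) for i in range(3)],0)
to((525.1,-205.8,205),(180,0,78.7))
a=cv2.resize(s[165:225,335:415],(800,600),interpolation=2)
print((proj('side',ctrl.read_state()['eef_pos'])-(335,165)+.5)*10)
cv2.imwrite('pics/g6.png',np.clip(a*1.2,0,255).astype(np.uint8))"
```

```text
t 11.2 pos [ 526.1 -206.   221.5] rpy [-180.    -0.    78.7] F [-1.  -0.2  0. ] w -0.0 gf 0.0 q [ 0.65  0.53 -0.5   1.74  0.3   0.95 -0.17]
turn [-0. -0. -0.] shift at goal rot [-0.  -1.  16.5] now rot [-0.  -1.  16.5]
[384.67128605 229.50077559]
```

View pics/g6.png

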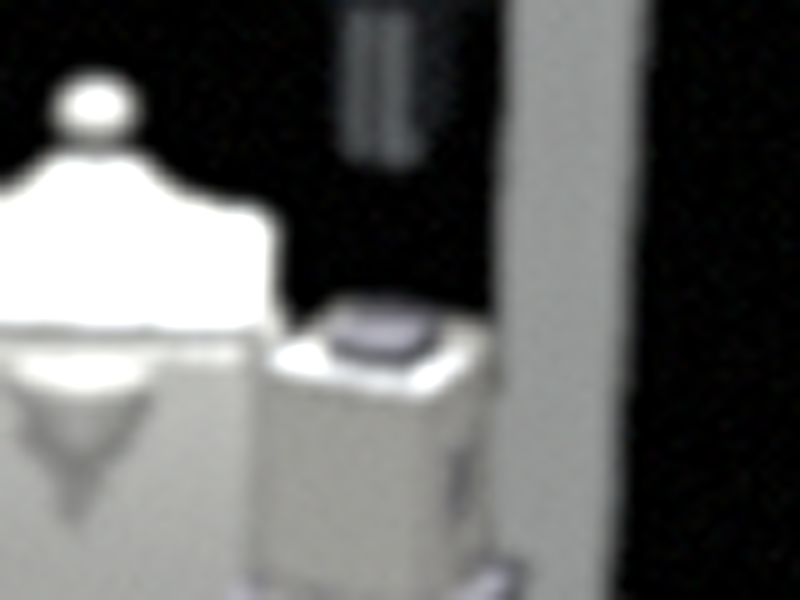

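The pack rests about 8 mm proud (top at (385,325)). The shut tips, at (380,165), sit about 18 mm above the nominal TCP. Contact should come at TCP z of about 180 and flush at about 172.

Request:
carry_out(deltas=[0,0,0,0,-0.0005,0.015,1,0,0,0,0,0,0.015,1,0,0,0,0,0,0.006,1,0,0,0,0,0,0.002,1,0,0,0,0,0,0.002,1,0,0,0,0,0,0,1])

```text
clock: 11.95
eef_pos: [525.9, -205.9, 181.9]
tool_rot: [3.141, 0.0, 1.373]
force: [0.7, 0.3, 0.7]
width: -0.1
gripper_force: 0.0
```

Request:
carry_out(deltas=[0,0,0,0,0,0.0015,1,0,0,0,0,0,0,1])

```text
clock: 12.2
eef_pos: [525.7, -205.9, 180.3]
tool_rot: [3.141, 0.0, 1.373]
force: [0.9, 0.1, -0.6]
width: 0.2
gripper_force: 0.0
```

Request:
carry_out(deltas=[0,0,0,0,0,0.0015,1,0,0,0,0,0,0,1])

```text
clock: 12.45
eef_pos: [525.6, -205.9, 178.6]
tool_rot: [-3.141, -0.0, 1.373]
force: [0.2, -0.8, -0.1]
width: 0.0
gripper_force: 0.0
```

Request:
carry_out(deltas=[0,0,0,0,0,0.0015,1,0,0,0,0,0,0,1])

```text
clock: 12.7
eef_pos: [525.6, -205.9, 177.1]
tool_rot: [-3.141, -0.0, 1.373]
force: [-0.5, 0.1, 0.0]
width: -0.1
gripper_force: 0.0
```

Request:
carry_out(deltas=[0,0,0,0,0,0.0015,1,0,0,0,0,0,0,1])

```text
clock: 12.95
eef_pos: [525.7, -205.9, 175.7]
tool_rot: [-3.142, -0.0, 1.373]
force: [-0.5, 0.9, -0.3]
width: -0.4
gripper_force: 0.0
```

Request:
carry_out(deltas=[0,0,0,0,0,0.0015,1,0,0,0,0,0,0,1])

```text
clock: 13.2
eef_pos: [525.8, -205.9, 174.3]
tool_rot: [3.141, 0.0, 1.373]
force: [-0.6, 1.1, 2.2]
width: -0.3
gripper_force: 1.1
```

Request:
carry_out(deltas=[0,0,0,0,0,0.0015,1,0,0,0,0,0,0,1])

```text
clock: 13.45
eef_pos: [525.8, -205.9, 172.7]
tool_rot: [3.141, -0.0, 1.373]
force: [0.0, 0.8, 1.9]
width: 0.1
gripper_force: 1.2
```

Request:
carry_out(deltas=[0,0,0,0,0,0.0015,1,0,0,0,0,0,0,1])

```text
clock: 13.7
eef_pos: [525.7, -205.9, 171.1]
tool_rot: [-3.142, -0.0, 1.373]
force: [-0.2, 1.0, 1.7]
width: 0.3
gripper_force: 0.9
```

Request:
carry_out(deltas=[0,0,0,0,0,0.0015,1,0,0,0,0,0,0,1])

```text
clock: 13.95
eef_pos: [525.7, -205.9, 169.6]
tool_rot: [-3.142, -0.0, 1.373]
force: [-0.6, -0.0, 2.2]
width: -0.1
gripper_force: 0.8
```

Request:
carry_out(deltas=[0,0,0,0,0,0.0015,1,0,0,0,0,0,0,1])

```text
clock: 14.2
eef_pos: [526.2, -206.1, 169.4]
tool_rot: [3.14, 0.001, 1.373]
force: [-2.0, 0.6, 10.0]
width: 0.1
gripper_force: 5.3
```

Request:
carry_out(deltas=[0,0,0,0,0,0.001,1,0,0,0,0,0,0,1])

```text
clock: 14.45
eef_pos: [526.6, -206.1, 169.4]
tool_rot: [3.139, 0.001, 1.373]
force: [-3.2, 0.2, 16.6]
width: 0.2
gripper_force: 8.3
```

Request:
carry_out(deltas=[0,0,0,0,0,0.001,1,0,0,0,0,0,0,1])

```text
clock: 14.7
eef_pos: [527.0, -206.2, 169.3]
tool_rot: [3.138, 0.002, 1.373]
force: [-4.2, 0.4, 21.2]
width: -0.2
gripper_force: 11.2
```

Request:
carry_out(deltas=[0,0,0,0,0,0.001,1,0,0,0,0,0,0,1])

```text
clock: 14.95
eef_pos: [527.2, -206.3, 169.2]
tool_rot: [3.137, 0.002, 1.373]
force: [-6.2, 2.1, 28.4]
width: -0.2
gripper_force: 14.3
```

Request:
carry_out(deltas=[0,0,0,0,0,-0.01,1,0,0,0,0,0,-0.02,1,0,0,0,0,0,-0.025,0.5,0,0,0,0,0,-0.01,0,0,0,0,0,0,0,-1,0,0,0,0,0,0,-1])

```text
clock: 15.7
eef_pos: [525.0, -205.8, 229.1]
tool_rot: [-3.14, -0.0, 1.373]
force: [-1.2, -0.7, 0.1]
width: 72.6
gripper_force: 0.0
```

```bash
python3 -c "
from h import *
s=np.mean([ctrl.get_image('side')[:,:,::-1].astype(float) for i in range(6)],0)
t=ctrl.get_image('top')[:,:,::-1]
cv2.imwrite('pics/s7.png',s);cv2.imwrite('pics/t7.png',t)
to((525.2,-205.4,190),(180,0,78.7))
g=s.mean(2).astype(int);print(g[190:208,358:388])
print(proj('side',(525.2,-205.4,190)))
o=cv2.imread('pics/side0.png').mean(2).astype(int);print(o[190:208,358:388])
"
```

```text
t 16.05 pos [ 525.6 -205.8  229.9] rpy [-180.    -0.    78.7] F [-0.4  0.1  0.3] w 85.3 gf 0.0 q [ 0.65  0.52 -0.5   1.73  0.3   0.97 -0.16]
turn [-0. -0. -0.] shift at goal rot [ 0.3 -0.5 39.9] now rot [ 0.3 -0.5 39.9]
[[248 249 247 207 116  38   1   0   0   1   0   2   1   2   1   1   0   3
    2   2   0   1   1   1   2   9  56  98 122 126]
 [248 249 247 204 114  38   3   1   1   1   0   1   6   0   2   2   0   0
    0   3   1   4   2   0   0   8  54  99 122 126]
 [248 250 246 202 111  35   0   1   1   3   1   0   1   0   1   1   0   2
    4   0   3   0   2   2   0   8  54 100 122 126]
 [248 249 246 199 108  32   1   0   2   1   1   3   3   4   2   1   0   0
    1   0   1   1   2   2   0  10  53  99 122 127]
 [249 249 243 195 112  42   4   0   1   8  28  39  44  39  27  18  13   8
    6   3   0   0   0   0   1   9  54  99 121 125]
 [250 248 239 200 133  69  20   0  13  39  69  89  94  84  72  66  61  53
   47  38  26  18  13   9   4  11  54 100 123 127]
 [247 241 229 202 158  97  40  28  54  83 113 131 133 124 115 110 108 100
   93  84  73  66  62  54  46  37  64 100 122 126]
 [222
[... 3067 characters left out ...]
59 162 173 182 190 196 197 204
  220 225 204 165 130 117 116 111 104 112 124 129]
 [154 147 135 125 127 126 125 126 123 124 130 123 136 145 153 157 160 169
  178 173 147 129 118 114 113 117 110 117 122 123]
 [156 148 134 127 128 129 128 130 127 123 127 124 121 125 127 125 126 134
  136 127 119 115 117 118 119 118 119 119 124 123]
 [151 145 134 126 129 130 128 129 126 128 131 130 128 127 127 126 127 129
  123 116 113 117 118 116 115 118 120 126 122 125]
 [152 147 133 128 126 128 128 129 132 133 129 128 127 128 128 131 131 130
  127 122 120 115 118 113 113 118 122 124 123 125]][ WARN:0@3.945] global loadsave.cpp:1063 imwrite_ Unsupported depth image for selected encoder is fallbacked to CV_8U.
```

The dark band of the proud pack is gone and the handle rim is unchanged, so the pack is flush. Now I'll grip the handle.

Request:
carry_out(deltas=[0,0,0,0,-0.0005,0.02,-1,0,0,0,0,0,0.03,-1,0,0,0,0,0,0.025,-1,0,0,0,0,0,0.015,-1,0,0,0,0,0,0.008,-1,0,0,0,0,0,0,-1,0,0,0,0,0,0,1,0,0,0,0,0,0,1,0,0,0,0,0,0,1,0,0,0,0,0,0,1,0,0,0,0,0,0,1])

```text
clock: 17.42
eef_pos: [525.4, -206.0, 133.0]
tool_rot: [3.141, 0.0, 1.373]
force: [-1.3, 1.2, 5.5]
width: 43.3
gripper_force: 61.4
```

Request:
carry_out(deltas=[0,0,0,0,0,-0.006,1,0,0,0,0,0,-0.01,1,0,0,0,0,0,-0.02,1,0,0,0,0,0,-0.03,1,0,0,0,0,0,-0.03,1,0,0,0,0,0,-0.03,1,0,0,0,0,0,-0.03,1,0,0,0,0,0,-0.02,1,0,0,0,0,0,-0.01,1,0,0,0,0,0,0,1])

```text
clock: 18.68
eef_pos: [525.2, -205.8, 318.5]
tool_rot: [3.141, 0.0, 1.373]
force: [0.8, -0.2, -4.4]
width: 43.5
gripper_force: 61.9
```

```bash
python3 -c "
from h import *
to((525.4,-206,330),(180,0,78.7))
t=ctrl.get_image('top')[:,:,::-1];o=cv2.imread('pics/top0.png')
cv2.imwrite('pics/t8.png',t)
d=np.abs(t[225:320,140:240].astype(int)-o[225:320,140:240]).max();print('bowl diff',d)
g=o[215:330,130:250].astype(int).mean(2)
# final: yaw 119, tilt 45 outward
p=np.array(cast('top',(198,277),10));print(p)
"
```

```text
t 18.68 pos [ 525.2 -205.8  318.5] rpy [180.    0.   78.7] F [ 0.8 -0.2 -4.4] w 43.5 gf 61.9 q [ 0.68  0.44 -0.54  1.6   0.24  1.17 -0.11]
turn [ 0.  0. -0.] shift at goal rot [ -0.2   0.2 -11.5] now rot [ -0.2   0.2 -11.5]
bowl diff 21
[547.22627893 305.46109298  10.        ]
```

Request:
carry_out(deltas=[0,0,-8,0,0,-0.003,1,0,0,-8,0,0,-0.003,1,0,0,-8,0,0,-0.003,1,0,0,-8,0,0,-0.003,1,0,0,-8.3,0,0,0,1,0,0,0,0,0,0,1])

```text
clock: 19.48
eef_pos: [524.5, -205.8, 329.0]
tool_rot: [-3.14, -0.002, 2.075]
force: [0.3, -0.5, -3.3]
width: 43.3
gripper_force: 61.9
```

Request:
carry_out(deltas=[0,0,0,0.02,0.009,0,1,0,0,0,0.04,0.017,0,1,0,0,0,0.04,0.017,0,1,0,0,0,0.04,0.017,0,1,0,0,0,0.04,0.017,0,1,0,0,0,0.04,0.017,0,1,0,0,0,0.04,0.017,0,1,0,0,0,0.04,0.017,0,1,0,0,0,0.04,0.017,0,1,0,0,0,0.04,0.017,0,1,0,0,0,0.035,0.017,0,1,0,0,0,0.02,0.009,0,1])

```text
clock: 20.98
eef_pos: [476.7, 269.4, 330.2]
tool_rot: [-3.141, -0.002, 2.079]
force: [0.2, -0.2, -3.6]
width: 43.2
gripper_force: 61.9
```

```bash
python3 -c "
from h import *
to((478.6,265.7,330),(180,0,119))
to((478.6,265.7,247),(135,0,119))
to((478.6,265.7,247),(-135,0,119))"
```

```text
t 20.98 pos [476.7 269.4 330.2] rpy [-1.800e+02 -1.000e-01  1.191e+02] F [ 0.2 -0.2 -3.6] w 43.2 gf 61.9 q [-0.04  0.45 -0.79  1.62  0.33  1.21 -0.39]
turn [-0.  -0.1  0.1] shift at goal rot [-4.1 -0.1  0.2] now rot [-4.1 -0.2  0.2]
t 20.98 pos [476.7 269.4 330.2] rpy [-1.800e+02 -1.000e-01  1.191e+02] F [ 0.2 -0.2 -3.6] w 43.2 gf 61.9 q [-0.04  0.45 -0.79  1.62  0.33  1.21 -0.39]
turn [-45.   -0.1   0.1] shift at goal rot [ -4.1 -58.9  58.7] now rot [-4.2 -0.1 83.2]
t 20.98 pos [476.7 269.4 330.2] rpy [-1.800e+02 -1.000e-01  1.191e+02] F [ 0.2 -0.2 -3.6] w 43.2 gf 61.9 q [-0.04  0.45 -0.79  1.62  0.33  1.21 -0.39]
turn [45.  -0.   0.1] shift at goal rot [-4.1 58.7 58.9] now rot [-4.2 -0.1 83.2]
```

Request:
carry_out(deltas=[-4,0,0,-0.004,0,0,1,-5,0,0,0,0,0,1,-5,0,0,0,0,0,1,-5,0,0,0,0,0,1,-5,0,0,0,0,0,1,-5,0,0,0,0,0,1,-5,0,0,0,0,0,1,-5,0,0,0,0,0,1,-4,0,0,0,0,0,1,-2,0,0,0,0,0,1,0,0,0,0,0,0,1])

```text
clock: 22.35
eef_pos: [483.6, 254.6, 327.3]
tool_rot: [2.441, 0.019, 2.062]
force: [0.6, 0.1, -3.3]
width: 43.5
gripper_force: 63.0
```

```bash
python3 -c "
from h import *
to((478.6,265.7,247),(135,0,119))"
```

```text
t 22.35 pos [483.6 254.6 327.3] rpy [139.8   1.1 118.1] F [ 0.6  0.1 -3.3] w 43.5 gf 63.0 q [ 0.26  0.15 -0.96  2.3   1.37  0.24 -1.42]
turn [-4.9  1.4  0.1] shift at goal rot [ 12.1 -56.1  57.5] now rot [ 13.6 -51.   61.7]
```

The outward lean hits the joint-6 limit at about 40°. I'll lean the tool towards azimuth -30° instead, which leaves the wrist more room.

```bash
cat >> h.py <<'E'
def goal(az,h=165,past=8,yaw=119,tilt=45):
    d=np.radians(az-yaw);dx,dy=np.cos(d),-np.cos(np.pi/2+d)*-1 if 0 else -np.sin(d)
    V=Ro.from_euler("xyz",(180,0,yaw),degrees=True);G=V*Ro.from_rotvec(tilt*np.array([-dy,dx,0]),degrees=True)
    z=G.apply((0,0,1));w=np.array([z[0],z[1],0]);w/=np.linalg.norm(w)
    tip=np.array((546,303,h))+past*w;p=tip-123*z
    print("z",z.round(2),"TCP",p.round(1));to(p,G.as_euler("xyz",degrees=True))
    s=ctrl.read_state();print("tip now",(s["eef_pos"]+Ro.from_euler("xyz",s["tool_rot"]).apply((0,0,123))).round(1),"toolz",Ro.from_euler("xyz",s["tool_rot"]).apply((0,0,1)).round(3))
E
python3 -c "
from h import *
goal(-30)"
```

```text
z [ 0.61 -0.35 -0.71] TCP [477.6 342.5 252. ]
t 22.35 pos [483.6 254.6 327.3] rpy [139.8   1.1 118.1] F [ 0.6  0.1 -3.3] w 43.5 gf 63.0 q [ 0.26  0.15 -0.96  2.3   1.37  0.24 -1.42]
turn [ 15.3 -34.7 -13.3] shift at goal rot [113.1  17.3  18.5] now rot [ 81.7 -20.   79.7]
tip now [554.4 290.5 233.3] toolz [ 0.575  0.291 -0.764]
```

Request:
carry_out(deltas=[2,-4.3,-1.7,0.011,0,0,1,2,-4.3,-1.7,0.011,0,0,1,2,-4.3,-1.7,0.011,0,0,1,2,-4.3,-1.7,0.011,0,0,1,2,-4.3,-1.7,0.011,0,0,1,2,-4.3,-1.7,0.011,0,0,1,2,-4.3,-1.7,0.011,0,0,1,2,-4.3,-1.7,0.011,0,0,1,0,0,0,0,0,0,1])

```text
clock: 23.48
eef_pos: [448.5, 332.9, 300.6]
tool_rot: [2.692, 0.647, 1.934]
force: [0.2, 0.2, -4.3]
width: 43.2
gripper_force: 63.1
```

```bash
python3 -c "
from h import *
goal(-30)"
```

```text
z [ 0.61 -0.35 -0.71] TCP [477.6 342.5 252. ]
t 23.48 pos [448.5 332.9 300.6] rpy [154.3  37.1 110.8] F [ 0.2  0.2 -4.3] w 43.2 gf 63.1 q [-0.59  0.59 -0.89  1.89  1.12  1.51 -1.43]
turn [-0.8 -0.6  0.7] shift at goal rot [28.9  9.3 48.9] now rot [28.2 10.4 49. ]
tip now [522.1 289.4 212.2] toolz [ 0.599 -0.353 -0.719]
```

Reached comfortably. Now the final shift.

Request:
carry_out(deltas=[-0.8,-0.6,0.7,0.007,0.0025,0.01,1,0,0,0,0.0075,0.0025,0.0125,1,0,0,0,0.0075,0.0025,0.0125,1,0,0,0,0.007,0.0025,0.01,1,0,0,0,0,0,0.003,1,0,0,0,0,0,0,1,0,0,0,0,0,0,1])

```text
clock: 24.35
eef_pos: [480.9, 340.8, 256.2]
tool_rot: [2.654, 0.653, 1.904]
force: [0.2, -0.5, -3.5]
width: 43.3
gripper_force: 63.0
```

```bash
python3 -c "
from h import *
s=ctrl.get_image('side')[:,:,::-1];t=ctrl.get_image('top')[:,:,::-1]
goal(-30)
a=cv2.resize(s[200:440,180:420],(400,400),interpolation=2);b=cv2.resize(t[170:370,90:290],(400,400),interpolation=2)
cv2.imwrite('pics/g9.png',np.clip(np.hstack([a*1.,b*1.5]),0,255).astype(np.uint8))"
```

```text
z [ 0.61 -0.35 -0.71] TCP [477.6 342.5 252. ]
t 24.45 pos [480.9 340.9 256.2] rpy [152.   37.4 109.1] F [ 0.9  1.1 -3.8] w 43.8 gf 63.0 q [-0.6   0.68 -0.84  1.89  1.23  1.48 -1.51]
turn [ 0.4  0.3 -0.3] shift at goal rot [ 4.7 -3.1  0.4] now rot [ 4.6 -3.1  0.4]
tip now [557.  297.4 169.9] toolz [ 0.619 -0.354 -0.702]
```

View pics/g9.png

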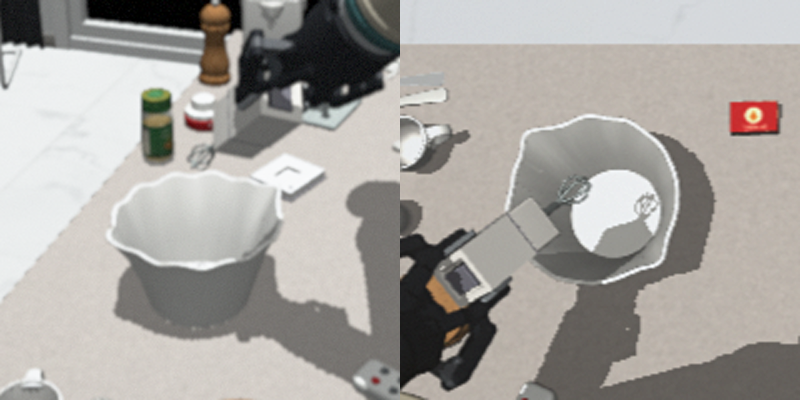

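The picture shows the whisk leaning over the bowl, wire end at mosaic (588,185) with the rim centre near (595,200). It is clear of the bowl and the pack is flush in the handle. I'll check the tip position and the bowl centre numerically.

```bash
python3 -c "
from h import *
for z in(150,160,170,180): print(cast('top',(90+188/2,170+185/2),z).round())
print('pred',(proj('top',(557,297.4,170))-(90,170))*2+(400,0),(proj('side',(557,297.4,170))-(180,200))*400/240)
print('obs side tip', cast('side',(180+200*.6,200+167*.6),170).round(), tri((90+188/2,170+185/2),(180+200*.6,200+167*.6)).round())
# floor of bowl & rim
o=cv2.imread('pics/top0.png');g=cv2.cvtColor(o,cv2.COLOR_BGR2GRAY)[220:325,135:245]
for T in(135,140,145,150):
  m=cv2.inRange(g,T,255);cs,_=cv2.findContours(m,0,2);c=max(cs,key=cv2.contourArea);x,y,w,h=cv2.boundingRect(c)
  print(T,x+135,y+220,w,h,cv2.contourArea(c),cast('top',(x+135+w/2,y+220+h/2),117).round(),cast('top',(x+135+w/2,y+220+h/2),5).round())
"
```

```text
[555. 300. 150.]
[553. 297. 160.]
[551. 294. 170.]
[549. 291. 180.]
pred [584.8553711  178.81956526] [191.48107752 160.65542951]
obs side tip [544. 307. 170.] [550. 295. 163.]
135 143 227 86 85 5732.5 [546. 304. 117.] [566. 336.   5.]
140 176 255 44 44 1417.5 [530. 278. 117.] [548. 307.   5.]
145 177 255 43 44 1400.5 [530. 277. 117.] [548. 306.   5.]
150 178 256 41 42 195.5 [530. 277. 117.] [548. 306.   5.]
```

Request:
carry_out(deltas=[0,0,0,0.003,0.002,-0.0015,1,0,0,0,0.0025,0.002,-0.001,1,0,0,0,0,0,0,1,0,0,0,0,0,0,1,0,0,0,0,0,0,1,0,0,0,0,0,0,1,0,0,0,0,0,0,1,0,0,0,0,0,0,1])

```text
clock: 25.45
eef_pos: [481.1, 347.9, 255.7]
tool_rot: [2.654, 0.653, 1.904]
force: [-0.0, 0.4, -4.2]
width: 43.2
gripper_force: 63.0
```

```bash
python3 -c "
from h import *
goal(-30)
print(ctrl.finish_job())"
```

```text
z [ 0.61 -0.35 -0.71] TCP [477.6 342.5 252. ]
t 25.45 pos [481.1 347.9 255.7] rpy [152.1  37.4 109.1] F [-0.   0.4 -4.2] w 43.2 gf 63.0 q [-0.61  0.69 -0.84  1.88  1.22  1.49 -1.51]
turn [ 0.3  0.3 -0.3] shift at goal rot [-0.8 -7.   2.4] now rot [-0.9 -7.   2.4]
tip now [557.1 304.3 169.4] toolz [ 0.618 -0.354 -0.702]
the job is handed in; nothing more can be done
None
```

The job was handed in at 25.5 s, with no verdict returned: the pack is flush in the whisk, and the gripper holds the whisk at about 45°, wire end down, roughly 50 mm above the rim over the bowl's middle (tip within about 10 mm of centre), touching nothing in the last picture.

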